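# Push the carton home into the corner of the worktop rail

### The job

Push the yellow carton, lying flat on the worktop, along the surface into the corner formed by the pale wooden rail and the dark end block, so that its long side lies flush against the rail and its end is up against the block. Only push it with the fingers: do not pick it up or tip it, and leave the garlic, the salt shaker and the mug where they stand.

Things in the scene. Friction and masses are not known exactly. Their poses are not given: they have to be found in the camera images.
- carton_centre (a point): Centre of the yellow carton: closed, plain, 165 mm long (its z axis), 102 mm wide (its y axis), 57 mm high (its x axis points down), lying flat, centre 28 mm above the worktop; about 0.3 kg, slides on the worktop. It starts clear of the rail on the robot's side, its length within 20 degrees of parallel to the rail.
- rail: Pale wooden rail fixed to the worktop, straight, 460 mm long (its y axis), 18 mm thick (its x axis), 40 mm high. Origin in the middle of its underside. -x points to the robot's side; the front face, where the carton must lie, is at x = -9 mm in this frame.
- stop: Dark wooden end block fixed in front of one end of the rail (left or right varies), square to it: 100 mm long (its x axis, from 1 mm in front of the rail), 20 mm thick (its y axis, along the rail), 36 mm high. Origin in the middle of its underside, in the rail's frame at x = -60, y = +200 or -200 mm. The carton's end goes against the face that looks to the rail's middle.
- garlic: Loose whole garlic head, about 56 mm across and high, standing in front of the other end of the rail, where there is no block. Origin in the middle of its underside. To be left alone.
- shaker: Loose glass salt shaker with a metal cap, 42 mm across, 91 mm high, standing to the left. Origin in the middle of its underside. To be left alone.
- mug: Loose white mug, 83 mm wide, 115 mm over the handle, 86 mm high, standing to the right. Origin in the middle of its underside. To be left alone.
Mind the look-alikes: they are no part of the job. There is more than one size of the stop; the one meant has the size given above.

How it is judged (in metres and radians):
At the end, for the whole second after the job is handed in: The carton lies flat and at rest in the corner: its long side within 6 mm of the rail's front face and within 0.05 rad of parallel to it, its end within 6 mm of the block's inner face, between the block and the other end of the rail (x of carton_centre in the frame of rail between -0.066 and -0.054 m and y of carton_centre in the frame of stop between -0.0985 and 0.0985 m and y of carton_centre in the frame of rail between -0.12 and 0.12 m and angle between the z axis of carton_centre and the y axis of rail, either way round below 0.05 rad and height (world z) of carton_centre below 0.034 m and linear speed of carton below 0.02 m/s); the robot touches nothing.
It fails at once if the carton is lifted off the worktop (height (world z) of carton_centre above 0.042 m).
It fails at once if the carton is tipped up (angle between carton_centre's own x axis and vertical below 2.9 rad).
It fails at once if the garlic is moved (distance of garlic from where it was at the start of the episode above 0.02 m).
It fails at once if the shaker is moved (distance of shaker from where it was at the start of the episode above 0.02 m).
It fails at once if the mug is moved (distance of mug from where it was at the start of the episode above 0.02 m).
It also fails if it takes over 53 s, if anything falls off the work surface, if the arm or the gripper's body presses on something with over 40 N, if the wrist force passes 120 N, or if a joint passes its speed limit or range.

### The arm

A 6-joint arm with a two-finger parallel gripper is mounted at the origin on a cart in front of the work surface, level with it; the furniture and walls round the work are solid. World frame = base frame: x ahead of the robot, y to its left, z up, the work surface at z = 0. Lengths are in mm, angles in rad, forces in N, time in s.
With the tool pointing down it reaches from about 300 to 1000 mm from the base axis. Payload 5.1 kg.
Tool frame: the origin (TCP) lies between the finger pads; the fingertips stand 19 mm ahead of it and the grasp point (between the pads) is the TCP; z points along the fingers, y is the line along which they close (so a half turn about z gives the same grasp; the last joint's range is limited). The gripper opens to 95 mm and grips with 3 to 60 N. Pads are 20 mm wide; open, the fingers measure 119 mm over their backs; the gripper's body (75 mm by 180 mm) begins 59 mm behind the grasp point.
Start: joints at [-1.333, 0.124, 1.65, -0, 1.367, -0.083], TCP at [204.929, -616.838, 233.656] pointing down, gripper open.
Joint ranges: [-2.61, 2.61], [-1.02, 2.33], [0.03, 2.71], [-1.35, 4.49], [0.32, 2.68], [-2.91, 2.91]. Speed limits (rad/s): [2.57, 2.57, 3.14, 3.14, 3.14, 3.14].

### API

Orientations are given as a 3x3 rotation matrix whose columns are the frame's x, y, z axes.
In Python, from station import manip gives the robot as it stands.
- The arm moves only by the shell command python3 -m inch 'ROWS' [OPENING]. ROWS is JSON, a list of rows, each an object of numbers: "x", "y", "z": the shift along the tool's x, y, z as a fraction of full scale; "roll": the turn about the tool's z as a fraction of full scale. In form: [{"x": .., "y": .., "z": .., "roll": ..}, ...]. A call has 1 to 20 rows; each row is the pose to reach, as a shift and turn from the pose commanded when the call began, along the tool's axes at that moment; what a row does not reach only later rows make up. Full scale, the value 1, is 0.8 m for a shift and 60 degrees for a turn. A row lasts 1/10 s, in which the tool goes at most 50 mm and 8.59 degrees, less where a joint would pass 70% of its speed; a pose out of reach is approached as far as the arm can. A call with a number of a shift or a turn outside -1 to 1 is refused whole. A call with a gripper value outside its range is refused whole. OPENING is the opening, from -1 (shut) to 1 (fully open), set as the call begins (- or left out, the last holds). The fingers move at their own pace and stop on an object; the grip force is fixed at half the most. Time passes only in rows, so rows that repeat a pose let the fingers close. It gives the time, the measured TCP pose, the force, the opening and the grip force at its end, in the units of the state.
- manip.get_obs(): the state, without advancing time (a new reading comes with each control period).
- manip.grab_frame(name): name is "scene" or "top"; returns a dict with "frame" (420x560x3 uint8, red, green, blue), "depth" (420x560 float32, mm along the optical axis (not along the pixel's ray), 0 where there is no reading), "fx", "fy", "cx", "cy" (pixels), "extrinsics" (4x4, takes a point from camera to world coordinates). Camera axes: x right, y down, z forward; pixel columns grow to the right and rows downward; lengths in mm; the calibration is good to about 2 mm. A picture is of the moment at which its call begins.
- manip.job_done(): hands the job in; it is judged then, once.
The state is a dict: "time": time; "joint_positions": joint angles; "dq": joint speeds; "effort": joint torques, N m; "tcp_pos": TCP position; "tcp_rot": TCP orientation; "contact_force": force on the tool from outside, world axes, zero at the start; "ft_torque": the same for the moment, N m; "width": opening from 0.0 (shut) to 1.0 (fully open); "grasp_force": force on a finger pad.
Only numpy, scipy, OpenCV 4.12 (cv2) and the standard library are available. Lean on these libraries where they do the work, as an engineer would, in place of code of your own. Each camera call takes 0.05 s, during which the arm holds its last target. There are 200 camera calls.

## Working session

There is one attempt and no reset: what is moved stays moved. The work goes in short steps, Python scripts to look and compute and a shell command to move; the robot and the scene stay as the last step left them, time stands still between calls to the robot, and variables do not carry over. Pictures are saved under pics/ and viewed, at most 10 in all, crops included, and the job is handed in when it is done.

```bash
mkdir -p pics; python3 - <<'E'
from station import manip
import cv2,numpy as np
for n in("top","scene"):
    f=manip.grab_frame(n); cv2.imwrite(f"pics/{n}0.png",f["frame"][:,:,::-1]); np.savez(f"{n}0.npz",**f)
    print(n,f["fx"],f["cx"],f["cy"],np.round(f["extrinsics"],3).tolist())
o=manip.get_obs();print(o["time"],o["tcp_pos"],np.round(o["tcp_rot"],3).tolist(),o["width"])
E
```

```text
top 441.2662855280311 273.75034437657865 206.6566534314852 [[0.029, -0.993, 0.114, 449.499], [-0.999, -0.031, -0.011, 20.461], [0.015, -0.113, -0.993, 1144.366], [0.0, 0.0, 0.0, 1.0]]
scene 540.886208759385 275.26139275473537 206.71822681511742 [[-0.678, -0.408, 0.612, -439.53], [-0.735, 0.377, -0.563, 937.966], [-0.001, -0.832, -0.555, 957.674], [0.0, 0.0, 0.0, 1.0]]
0.1 [ 204.81135281 -616.32034648  232.52212137] [[0.949, 0.315, -0.0], [0.315, -0.949, 0.002], [0.0, -0.002, -1.0]] 0.998157512441764
```

View pics/top0.png

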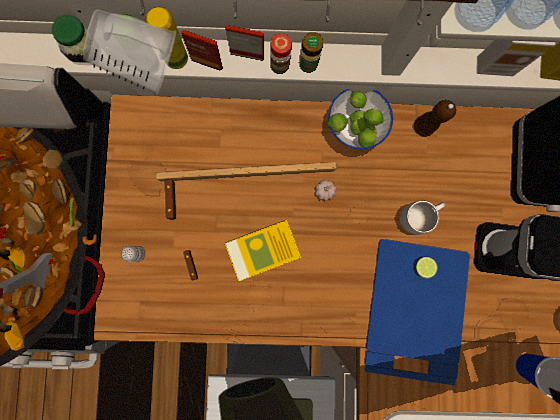

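View pics/scene0.png

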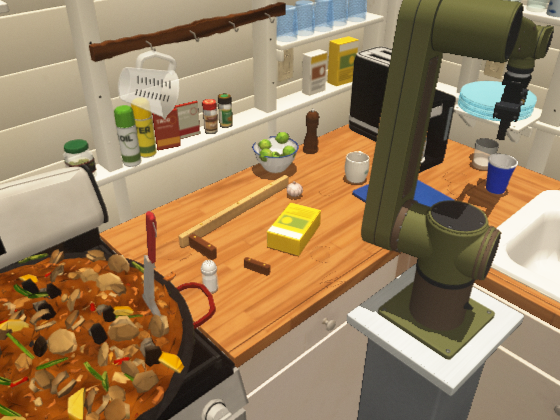

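The top view shows the rail from (157,177) to (336,166), with the real stop at its left end (170,200). The carton is at (263,250), garlic (325,190), shaker (133,254) and mug (420,217). A smaller look-alike block lies at (190,265).

```bash
cat > h.py <<'E'
import cv2,numpy as np
def cloud(f):
    d=f["depth"]; v,u=np.mgrid[:420,:560]
    p=np.stack([(u-f["cx"])/f["fx"]*d,(v-f["cy"])/f["fy"]*d,d,np.ones_like(d)],-1)
    return (p@np.array(f["extrinsics"]).T)[...,:3]
def box(P,r,lo,hi):
    """min-area rectangle in world xy of the points in image region r=(u0,v0,u1,v1) at heights lo..hi"""
    Q=P[r[1]:r[3],r[0]:r[2]].reshape(-1,3); Q=Q[(Q[:,2]>lo)&(Q[:,2]<hi)]
    b=cv2.boxPoints(cv2.minAreaRect(Q[:,:2].astype(np.float32)))
    L=np.linalg.norm(b[1]-b[0]),np.linalg.norm(b[2]-b[1])
    e=(b[1]-b[0]) if L[0]>L[1] else (b[2]-b[1]); a=np.degrees(np.arctan2(e[1],e[0]))%180
    return b.mean(0).round(1),np.round(sorted(L),1),round(float(a),2),len(Q),np.median(Q[:,2]).round(1)
E
python3 - <<'E'
from h import *
f=np.load("top0.npz");P=cloud(f)
for n,r,lo,hi in(("carton",(210,205,315,295),48,66),("rail",(150,155,345,190),33,46),("stop",(162,182,180,225),28,42),("decoy",(178,243,205,287),12,60),("garlic",(310,175,340,205),20,70),("shaker",(115,240,150,268),20,100),("mug",(395,195,450,240),20,100)):
    print(n,*box(P,r,lo,hi))
print(P[290:300,150:160,2].mean(),P[215:220,200:210,2].mean())
E
```

```text
carton [466.9  33.2] [101.4 165.1] 112.36 2744 57.6
rail [653.7  81. ] [ 71.2 456.1] 91.73 1472 39.4
stop [585.5 273.7] [21.8 92. ] 3.96 299 36.3
decoy [424.2 214.3] [16.4 76.1] 18.68 219 27.6
garlic [ 625.6 -122.7] [51.3 53.8] 179.14 337 37.1
shaker [449.2 350.8] [38.1 38.7] 179.3 321 82.2
mug [ 568.  -355.7] [ 80.5 102.6] 153.29 758 61.7
0.564944128721545 0.6512757431590035
```

```bash
cat >> h.py <<'E'
def railframe(P):
    Q=P[150:195,190:345].reshape(-1,3); Q=Q[(Q[:,2]>35)&(Q[:,2]<45)]
    Q=Q[(Q[:,0]>600)]
    vx,vy,x0,y0=cv2.fitLine(Q[:,:2].astype(np.float32),cv2.DIST_HUBER,0,.01,.01).ravel()
    d=np.array([vx,vy]); d*=np.sign(d[1]); n=np.array([d[1],-d[0]]); p=np.array([x0,y0])
    return p,d,n,(Q[:,:2]-p)@n
E
python3 - <<'E'
from h import *
P=cloud(np.load("top0.npz"));p,d,n,r=railframe(P)
print(p,d,np.degrees(np.arctan2(d[1],d[0])),r.min(),r.max(),np.percentile(r,[2,98]))
S=P[150:195,150:345].reshape(-1,3);S=S[(S[:,2]>37)&(S[:,2]<45)][:,:2];S=S[abs((S-p)@n)<12];t=(S-p)@d;print("rail ends",t.min(),t.max())
o=p+d*(t.min()+t.max())/2;print("rail centre",o)
S=P[182:225,160:182].reshape(-1,3);S=S[(S[:,2]>28)&(S[:,2]<42)][:,:2]
s=np.c_[(S-o)@n,(S-o)@d];s=s[s[:,0]<-13];print("stop",s.min(0),s.max(0))
c=np.array([466.9,33.2])-o;print("carton rail",c@n,c@d)
for k in([625.6,-122.7],[424.2,214.3]):
    k=np.array(k)-o;print(k@n,k@d)
E
```

```text
[669.3162    38.117367] [-0.07179202  0.9974196 ] 94.11692 -69.31401393146936 14.394765035020649 [-65.44136168  11.84189323]
rail ends -184.6030490442294 270.8918657774497
rail centre [666.21879886  81.15044514]
stop [-112.64061189  186.99669157] [-20.65082955 208.80109392]
carton rail -202.24693515750468 -33.51721413570106
-55.14882145228681 -200.40832290338935
-231.83521682026682 150.1809939624125
```

```bash
python3 -m inch --help 2>&1 | head -20
```

```text
invalid input: not JSON, or not a number
```

```bash
cat >> h.py <<'E'
_P=cloud(np.load("top0.npz"))
p,d,n,r=railframe(_P)
Q=_P[150:195,150:345].reshape(-1,3);Q=Q[(Q[:,2]>36)&(Q[:,2]<45)][:,:2]
for i in range(4):
    S=Q[abs((Q-p)@n)<(14,12,11,10)[i]]
    vx,vy,x0,y0=cv2.fitLine(S.astype(np.float32),cv2.DIST_L2,0,.01,.01).ravel()
    p=np.array([x0,y0]);d=np.array([vx,vy])*np.sign(vy);n=np.array([d[1],-d[0]])
t=(S-p)@d;o=p+d*(t.min()+t.max())/2; A=np.degrees(np.arctan2(d[1],d[0]))
def rail(q): q=np.array(q[:2])-o; return np.round([q@n,q@d],1)
def world(a,b): return o+a*n+b*d
def tool(obs,a,b,z):
    "row values that bring the TCP to rail coords a,b and height z"
    w=np.r_[world(a,b),z]-obs["tcp_pos"]; return np.round(obs["tcp_rot"].T@w/800,4)
def state():
    from station import manip
    ob=manip.get_obs();R=ob["tcp_rot"]
    print("t",ob["time"],"tcp",rail(ob["tcp_pos"]),round(ob["tcp_pos"][2],1),"yaw of y vs rail",round((np.degrees(np.arctan2(R[1,1],R[0,1]))-A+90)%180-90,2),"F",np.round(ob["contact_force"],1),"w",round(ob["width"],2))
    return ob
def look():
    from station import manip
    P=cloud(manip.grab_frame("top")); return P
E
python3 - <<'E'
from h import *
print(o,A,t.min(),t.max(),np.ptp((S-p)@n))
print("carton",rail([466.9,33.2]),112.36-A)
for nm,k in(("garlic",[625.6,-122.7]),("decoy",[424.2,214.3]),("stop",[585.5,273.7])): print(nm,rail(k))
ob=state()
print(rail(world(0,0)+0)); c=rail([466.9,33.2])
print("above",tool(ob,-305,c[1]-5,100)," low",tool(ob,-305,c[1]-5,30))
E
```

```text
[666.95535775  81.10880612] 95.2832 -229.45186206815342 227.3524806349742 18.923879241573175
carton [-203.6  -29.3] 17.076797
garlic [ -59.9 -199.1]
decoy [-229.5  155. ]
stop [-63.4 199.3]
t 0.1 tcp [-524.4 -651.9] 232.5 yaw of y vs rail 13.1 F [-0.5  0.7 -0.3] w 1.0
[0. 0.]
above [ 0.442  -0.6895  0.167 ]  low [ 0.442  -0.6893  0.2545]
```

```bash
python3 -m inch '[{"x":0.442,"y":-0.69,"z":0.15,"roll":0.218},{"x":0.442,"y":-0.69,"z":0.15,"roll":0.218},{"x":0.442,"y":-0.69,"z":0.15,"roll":0.218},{"x":0.442,"y":-0.69,"z":0.15,"roll":0.218},{"x":0.442,"y":-0.69,"z":0.15,"roll":0.218},{"x":0.442,"y":-0.69,"z":0.15,"roll":0.218},{"x":0.442,"y":-0.69,"z":0.15,"roll":0.218},{"x":0.442,"y":-0.69,"z":0.15,"roll":0.218},{"x":0.442,"y":-0.69,"z":0.15,"roll":0.218},{"x":0.442,"y":-0.69,"z":0.15,"roll":0.218},{"x":0.442,"y":-0.69,"z":0.15,"roll":0.218},{"x":0.442,"y":-0.69,"z":0.15,"roll":0.218},{"x":0.442,"y":-0.69,"z":0.15,"roll":0.218},{"x":0.442,"y":-0.69,"z":0.15,"roll":0.218},{"x":0.442,"y":-0.69,"z":0.15,"roll":0.218},{"x":0.442,"y":-0.69,"z":0.15,"roll":0.218},{"x":0.442,"y":-0.69,"z":0.15,"roll":0.218},{"x":0.442,"y":-0.69,"z":0.15,"roll":0.218},{"x":0.442,"y":-0.69,"z":0.15,"roll":0.218},{"x":0.442,"y":-0.69,"z":0.15,"roll":0.218}]' 1; python3 - <<'E'
from h import *
ob=state(); print(np.round(ob["tcp_rot"],3).tolist(), tool(ob,-305,-34,30), rail([388.5,90]))
E
```

```text
time: 2.1
tcp_pos: [366.5, 17.8, 113.8]
tcp_rot: [[0.996, 0.091, 0.0], [0.091, -0.996, -0.0], [0.0, 0.0, -1.0]]
contact_force: [-0.3, 0.7, 0.8]
width: 0.998
grasp_force: 0.0
t 2.1 tcp [-305.   -35.3] 113.8 yaw of y vs rail -0.08 F [-0.3  0.7  0.8] w 1.0
[[0.996, 0.091, 0.0], [0.091, -0.996, -0.0], [0.0, 0.0, -1.0]] [-0.     -0.0017  0.1047] [-276.5   34.5]
```

```bash
python3 -m inch '[{"z":0.05},{"z":0.09},{"z":0.104},{"z":0.104},{"x":0.02,"z":0.104},{"x":0.03,"z":0.104},{"x":0.04,"z":0.104},{"x":0.05,"z":0.104},{"x":0.06,"z":0.104},{"x":0.07,"z":0.104},{"x":0.08,"z":0.104},{"x":0.09,"z":0.104},{"x":0.10,"z":0.104},{"x":0.11,"z":0.104},{"x":0.12,"z":0.104},{"x":0.13,"z":0.104},{"x":0.14,"z":0.104},{"x":0.15,"z":0.104},{"x":0.15,"z":0.104},{"x":0.14,"z":0.104}]'; python3 - <<'E'
from h import *
from station import manip
state(); f=manip.grab_frame("top");cv2.imwrite("pics/top1.png",f["frame"][:,:,::-1])
b=box(cloud(f),(190,170,315,285),48,62);print(b,rail(b[0]),b[2]-A)
E
```

```text
t 2.1 tcp [-305.   -35.3] 113.8 yaw of y vs rail -0.08 F [-0.3  0.7  0.8] w 1.0
(array([466.9,  33.2], dtype=float32), array([101.4, 165. ], dtype=float32), 112.48, 2681, np.float64(57.7)) [-203.6  -29.3] 17.1968$[0]: bad value
```

View pics/top1.png

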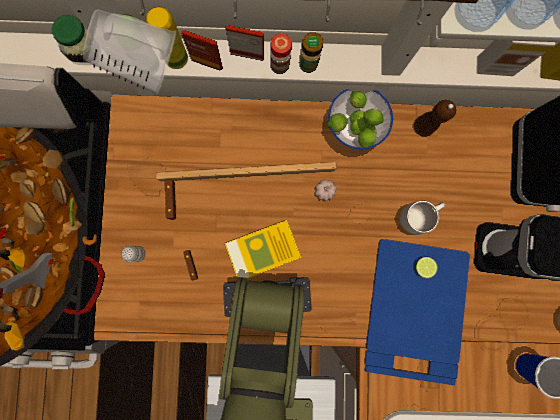

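The call was refused because every row needs all four keys. The picture shows the carton unmoved at (263,250) and the gripper behind it at (267,297). I'll resend with full rows.

```bash
python3 -m inch '[{"x":0,"y":0,"z":0.05,"roll":0},{"x":0,"y":0,"z":0.09,"roll":0},{"x":0,"y":0,"z":0.104,"roll":0},{"x":0,"y":0,"z":0.104,"roll":0},{"x":0.02,"y":0,"z":0.104,"roll":0},{"x":0.03,"y":0,"z":0.104,"roll":0},{"x":0.04,"y":0,"z":0.104,"roll":0},{"x":0.05,"y":0,"z":0.104,"roll":0},{"x":0.06,"y":0,"z":0.104,"roll":0},{"x":0.07,"y":0,"z":0.104,"roll":0},{"x":0.08,"y":0,"z":0.104,"roll":0},{"x":0.09,"y":0,"z":0.104,"roll":0},{"x":0.10,"y":0,"z":0.104,"roll":0},{"x":0.11,"y":0,"z":0.104,"roll":0},{"x":0.12,"y":0,"z":0.104,"roll":0},{"x":0.13,"y":0,"z":0.104,"roll":0},{"x":0.14,"y":0,"z":0.104,"roll":0},{"x":0.15,"y":0,"z":0.104,"roll":0},{"x":0.15,"y":0,"z":0.104,"roll":0},{"x":0.14,"y":0,"z":0.104,"roll":0}]'; python3 - <<'E'
from h import *
from station import manip
state(); f=manip.grab_frame("top");cv2.imwrite("pics/top2.png",f["frame"][:,:,::-1])
b=box(cloud(f),(190,170,315,285),48,62);print(b,rail(b[0]),b[2]-A)
E
```

```text
time: 4.15
tcp_pos: [479.3, 28.8, 31.0]
tcp_rot: [[0.996, 0.092, 0.003], [0.092, -0.996, 0.0], [0.003, 0.0, -1.0]]
contact_force: [-0.7, -0.2, -0.6]
width: 1.001
grasp_force: 0.0
t 4.15 tcp [-191.6  -34.8] 31.0 yaw of y vs rail 0.02 F [-0.7 -0.2 -0.6] w 1.0
(array([562. ,  29.5], dtype=float32), array([ 83.4, 165.1], dtype=float32), 95.0, 1631, np.float64(57.5)) [-109.3  -41.7] -0.28320312
```

View pics/top2.png

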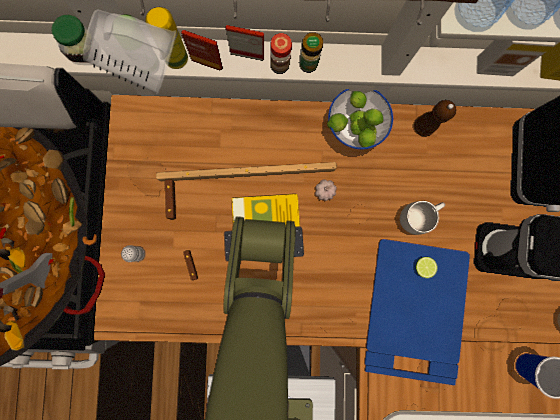

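The carton is now parallel to the rail and clear of it, with its upper part visible at (265,210) and its end 47 mm short of the garlic at (325,190). Next: back off, lift, turn −90° and push its end along the rail with two fingers.

```bash
python3 -m inch '[{"x":-0.02,"y":0,"z":0,"roll":0},{"x":-0.02,"y":0,"z":-0.06,"roll":0},{"x":-0.02,"y":0,"z":-0.11,"roll":0},{"x":0,"y":0.05,"z":-0.11,"roll":-0.2},{"x":0.04,"y":0.1,"z":-0.11,"roll":-0.4},{"x":0.087,"y":0.144,"z":-0.11,"roll":-0.6},{"x":0.087,"y":0.144,"z":-0.11,"roll":-0.8},{"x":0.087,"y":0.144,"z":-0.11,"roll":-1},{"x":0.087,"y":0.144,"z":-0.11,"roll":-1},{"x":0.087,"y":0.144,"z":-0.11,"roll":-1},{"x":0.087,"y":0.144,"z":-0.11,"roll":-1}]' 0.26
python3 -m inch '[{"x":0,"y":0,"z":0,"roll":-0.1},{"x":0,"y":0,"z":0,"roll":-0.2},{"x":0,"y":0,"z":0,"roll":-0.3},{"x":0,"y":0,"z":0,"roll":-0.4},{"x":0,"y":0,"z":0,"roll":-0.5},{"x":0,"y":0,"z":0,"roll":-0.5},{"x":0,"y":0,"z":0,"roll":-0.5}]'
python3 - <<'E'
from h import *
from station import manip
ob=state(); print(tool(ob,-122,-149,30)); f=manip.grab_frame("top");P=cloud(f)
b=box(P,(190,170,315,285),48,62);print(b,rail(b[0]),b[2]-A)
b=box(P,(310,175,340,205),20,60);print(b,rail(b[0]))
E
```

```text
time: 5.3
tcp_pos: [557.4, -79.4, 118.3]
tcp_rot: [[0.418, 0.908, 0.0], [0.908, -0.418, 0.0], [0.0, 0.0, -1.0]]
contact_force: [-0.7, -0.8, -0.2]
width: 0.632
grasp_force: 0.0
time: 6.0
tcp_pos: [557.7, -79.4, 118.5]
tcp_rot: [[-0.089, 0.996, 0.0], [0.996, 0.089, -0.0], [-0.0, 0.0, -1.0]]
contact_force: [0.3, -0.4, 1.0]
width: 0.632
grasp_force: 0.0
t 6.0 tcp [-123.5 -149.7] 118.5 yaw of y vs rail 89.79 F [ 0.3 -0.4  1. ] w 0.63
[0.0009 0.0019 0.1106]
(array([552.4,  29.6], dtype=float32), array([102.2, 163.4], dtype=float32), 95.7, 2236, np.float64(57.5)) [-118.8  -40.7] 0.41679382
(array([0., 0.], dtype=float32), array([0., 0.], dtype=float32), 0.0, 0, np.float64(nan)) [-671.6  -19.4]
  return _methods._mean(a, axis=axis, dtype=dtype,
  ret = ret.dtype.type(ret / rcount)
```

```bash
python3 -m inch '[{"x":0,"y":0.002,"z":0.05,"roll":0},{"x":0,"y":0.002,"z":0.09,"roll":0},{"x":0,"y":0.002,"z":0.11,"roll":0},{"x":0,"y":0.002,"z":0.11,"roll":0},{"x":0.015,"y":0.002,"z":0.11,"roll":0},{"x":0.025,"y":0.002,"z":0.11,"roll":0},{"x":0.04,"y":0.002,"z":0.11,"roll":0},{"x":0.055,"y":0.002,"z":0.11,"roll":0},{"x":0.07,"y":0.002,"z":0.11,"roll":0},{"x":0.085,"y":0.002,"z":0.11,"roll":0},{"x":0.1,"y":0.002,"z":0.11,"roll":0},{"x":0.115,"y":0.002,"z":0.11,"roll":0},{"x":0.13,"y":0.002,"z":0.11,"roll":0},{"x":0.145,"y":0.002,"z":0.11,"roll":0},{"x":0.16,"y":0.002,"z":0.11,"roll":0},{"x":0.172,"y":0.002,"z":0.11,"roll":0},{"x":0.182,"y":0.002,"z":0.11,"roll":0},{"x":0.19,"y":0.002,"z":0.11,"roll":0},{"x":0.193,"y":0.002,"z":0.11,"roll":0},{"x":0.193,"y":0.002,"z":0.11,"roll":0}]'
python3 -m inch '[{"x":-0.02,"y":0,"z":0,"roll":0},{"x":-0.03,"y":0,"z":-0.06,"roll":0},{"x":-0.03,"y":0,"z":-0.11,"roll":0},{"x":-0.03,"y":0,"z":-0.11,"roll":0}]'
python3 - <<'E'
from h import *
from station import manip
ob=state(); f=manip.grab_frame("top");P=cloud(f);cv2.imwrite("pics/top3.png",f["frame"][:,:,::-1])
b=box(P,(173,175,270,260),48,62);print(b,rail(b[0]),b[2]-A)
E
```

```text
time: 8.05
tcp_pos: [544.7, 75.2, 29.9]
tcp_rot: [[-0.092, 0.996, -0.001], [0.996, 0.092, 0.001], [0.001, -0.001, -1.0]]
contact_force: [1.0, 0.3, -0.4]
width: 0.629
grasp_force: 0.1
time: 8.45
tcp_pos: [551.5, 49.5, 124.8]
tcp_rot: [[-0.091, 0.996, 0.011], [0.996, 0.091, 0.001], [-0.0, 0.011, -1.0]]
contact_force: [1.1, -0.5, 0.3]
width: 0.629
grasp_force: 0.0
t 8.45 tcp [-117.9  -20.8] 124.8 yaw of y vs rail 89.93 F [ 1.1 -0.5  0.3] w 0.63
(array([538. , 171.9], dtype=float32), array([101.8, 162.7], dtype=float32), 95.44, 1741, np.float64(57.6)) [-120.   102.3] 0.15679932
```

View pics/top3.png

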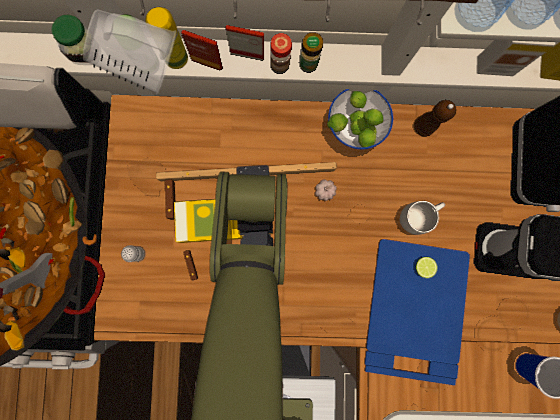

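The carton sits at (207,220), parallel and just short of the stop, and the garlic and shaker are untouched. Next I turn the tool back and push the long side onto the rail.

```bash
python3 -m inch '[{"x":0.04,"y":-0.03,"z":0,"roll":0.14},{"x":0.08,"y":-0.06,"z":0,"roll":0.28},{"x":0.12,"y":-0.09,"z":0,"roll":0.42},{"x":0.139,"y":-0.11,"z":0,"roll":0.56},{"x":0.139,"y":-0.11,"z":0,"roll":0.7},{"x":0.139,"y":-0.11,"z":0,"roll":0.84},{"x":0.139,"y":-0.11,"z":0,"roll":1},{"x":0.139,"y":-0.11,"z":0,"roll":1},{"x":0.139,"y":-0.11,"z":0,"roll":1}]'
python3 -m inch '[{"x":0,"y":0,"z":0,"roll":0.14},{"x":0,"y":0,"z":0,"roll":0.28},{"x":0,"y":0,"z":0,"roll":0.42},{"x":0,"y":0,"z":0,"roll":0.5},{"x":0,"y":0,"z":0,"roll":0.5},{"x":0,"y":0,"z":0,"roll":0.5}]'
python3 - <<'E'
from h import *
ob=state();print(tool(ob,-206,90,30))
E
```

```text
time: 9.4
tcp_pos: [448.7, 152.7, 117.1]
tcp_rot: [[0.815, 0.58, -0.003], [0.58, -0.815, -0.0], [-0.002, -0.001, -1.0]]
contact_force: [-1.0, 0.3, 0.8]
width: 0.629
grasp_force: 0.0
time: 10.0
tcp_pos: [449.3, 153.0, 118.0]
tcp_rot: [[0.995, 0.095, -0.001], [0.095, -0.995, -0.0], [-0.001, -0.0, -1.0]]
contact_force: [-0.1, 0.4, 1.3]
width: 0.63
grasp_force: 0.0
t 10.0 tcp [-210.1   91.6] 118.0 yaw of y vs rail 0.18 F [-0.1  0.4  1.3] w 0.63
[0.0052 0.002  0.11  ]
```

```bash
python3 -m inch '[{"x":0.004,"y":0.002,"z":0.05,"roll":0},{"x":0.004,"y":0.002,"z":0.09,"roll":0},{"x":0.004,"y":0.002,"z":0.11,"roll":0},{"x":0.004,"y":0.002,"z":0.11,"roll":0},{"x":0.02,"y":0.002,"z":0.11,"roll":0},{"x":0.03,"y":0.002,"z":0.11,"roll":0},{"x":0.04,"y":0.002,"z":0.11,"roll":0},{"x":0.05,"y":0.002,"z":0.11,"roll":0},{"x":0.06,"y":0.002,"z":0.11,"roll":0},{"x":0.07,"y":0.002,"z":0.11,"roll":0},{"x":0.08,"y":0.002,"z":0.11,"roll":0},{"x":0.09,"y":0.002,"z":0.11,"roll":0},{"x":0.096,"y":0.002,"z":0.11,"roll":0},{"x":0.101,"y":0.002,"z":0.11,"roll":0},{"x":0.105,"y":0.002,"z":0.11,"roll":0},{"x":0.105,"y":0.002,"z":0.11,"roll":0}]'
python3 -m inch '[{"x":0.002,"y":0,"z":0,"roll":0},{"x":0.004,"y":0,"z":0,"roll":0},{"x":0.006,"y":0,"z":0,"roll":0},{"x":0.006,"y":0,"z":0,"roll":0}]'
python3 - <<'E'
from h import *
state()
E
```

```text
time: 11.6
tcp_pos: [534.1, 159.4, 30.4]
tcp_rot: [[0.996, 0.092, 0.002], [0.092, -0.996, 0.0], [0.002, -0.0, -1.0]]
contact_force: [-1.1, -0.3, 0.1]
width: 0.633
grasp_force: 0.3
time: 12.0
tcp_pos: [537.1, 159.7, 30.3]
tcp_rot: [[0.996, 0.092, -0.003], [0.092, -0.996, -0.0], [-0.003, 0.0, -1.0]]
contact_force: [-7.6, -1.3, 5.1]
width: 0.635
grasp_force: 3.8
t 12.0 tcp [-122.1   90.2] 30.3 yaw of y vs rail 0.01 F [-7.6 -1.3  5.1] w 0.64
```

The 7.6 N contact shows the long side is on the rail. Next is the end push.

```bash
python3 -m inch '[{"x":-0.02,"y":0,"z":0,"roll":0},{"x":-0.025,"y":0,"z":-0.05,"roll":0},{"x":-0.025,"y":0,"z":-0.11,"roll":0},{"x":-0.02,"y":0.02,"z":-0.11,"roll":-0.14},{"x":0,"y":0.06,"z":-0.11,"roll":-0.28},{"x":0.04,"y":0.1,"z":-0.11,"roll":-0.42},{"x":0.078,"y":0.131,"z":-0.11,"roll":-0.56},{"x":0.078,"y":0.131,"z":-0.11,"roll":-0.7},{"x":0.078,"y":0.131,"z":-0.11,"roll":-0.84},{"x":0.078,"y":0.131,"z":-0.11,"roll":-1},{"x":0.078,"y":0.131,"z":-0.11,"roll":-1},{"x":0.078,"y":0.131,"z":-0.11,"roll":-1}]' -0.37
python3 -m inch '[{"x":0,"y":0,"z":0,"roll":-0.14},{"x":0,"y":0,"z":0,"roll":-0.28},{"x":0,"y":0,"z":0,"roll":-0.42},{"x":0,"y":0,"z":0,"roll":-0.5},{"x":0,"y":0,"z":0,"roll":-0.5},{"x":0,"y":0,"z":0,"roll":-0.5}]'
python3 - <<'E'
from h import *
from station import manip
ob=state();print(tool(ob,-60,-15,30))
f=manip.grab_frame("top");P=cloud(f);cv2.imwrite("pics/top4.png",f["frame"][:,:,::-1])
b=box(P,(173,165,270,240),50,62);print(b,rail(b[0]),b[2]-A)
E
```

```text
time: 13.2
tcp_pos: [610.4, 61.1, 118.5]
tcp_rot: [[0.42, 0.907, 0.001], [0.907, -0.42, -0.0], [0.001, 0.001, -1.0]]
contact_force: [0.2, -0.4, -0.3]
width: 0.314
grasp_force: 0.0
time: 13.8
tcp_pos: [610.1, 61.2, 118.6]
tcp_rot: [[-0.089, 0.996, 0.001], [0.996, 0.089, -0.0], [-0.0, 0.001, -1.0]]
contact_force: [0.2, -0.4, -0.1]
width: 0.314
grasp_force: 0.0
t 13.8 tcp [-58.4 -14.6] 118.6 yaw of y vs rail 89.84 F [ 0.2 -0.4 -0.1] w 0.31
[-0.0005 -0.002   0.1107]
(array([599.3, 180.4], dtype=float32), array([102.3, 158.2], dtype=float32), 95.51, 1524, np.float64(57.6)) [-58.2 105.1] 0.22679901
```

View pics/top4.png

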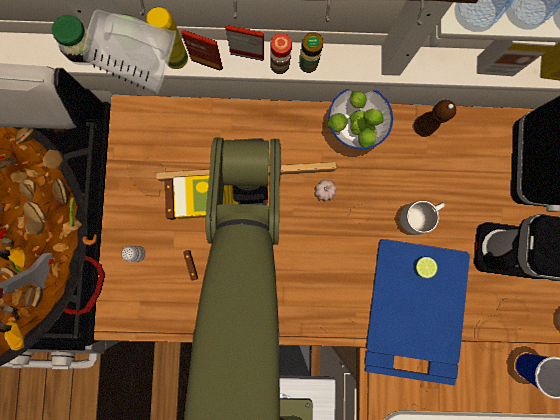

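The carton lies along the rail at (200,195), about 6 mm short of the stop. I'll push slowly.

```bash
python3 -m inch '[{"x":0,"y":-0.001,"z":0.05,"roll":0},{"x":0,"y":-0.001,"z":0.09,"roll":0},{"x":0,"y":-0.001,"z":0.11,"roll":0},{"x":0,"y":-0.001,"z":0.11,"roll":0},{"x":0.015,"y":-0.001,"z":0.11,"roll":0},{"x":0.025,"y":-0.001,"z":0.11,"roll":0},{"x":0.028,"y":-0.001,"z":0.11,"roll":0},{"x":0.031,"y":-0.001,"z":0.11,"roll":0},{"x":0.033,"y":-0.001,"z":0.11,"roll":0},{"x":0.035,"y":-0.001,"z":0.11,"roll":0},{"x":0.036,"y":-0.001,"z":0.11,"roll":0},{"x":0.036,"y":-0.001,"z":0.11,"roll":0}]'
python3 -m inch '[{"x":0.001,"y":0,"z":0,"roll":0},{"x":0.002,"y":0,"z":0,"roll":0},{"x":0.002,"y":0,"z":0,"roll":0}]'
python3 - <<'E'
from h import *
state()
E
```

```text
time: 15.05
tcp_pos: [608.2, 87.0, 32.4]
tcp_rot: [[-0.093, 0.996, 0.003], [0.996, 0.093, -0.005], [-0.005, 0.003, -1.0]]
contact_force: [0.6, -12.7, 6.9]
width: 0.314
grasp_force: 6.3
time: 15.35
tcp_pos: [608.2, 87.0, 32.4]
tcp_rot: [[-0.093, 0.996, 0.003], [0.996, 0.093, -0.007], [-0.008, 0.003, -1.0]]
contact_force: [0.3, -19.4, 6.5]
width: 0.313
grasp_force: 9.1
t 15.35 tcp [-58.   11.3] 32.4 yaw of y vs rail -89.96 F [  0.3 -19.4   6.5] w 0.31
```

At 19 N the end is against the block. I'll retreat clear and check.

```bash
python3 -m inch '[{"x":-0.004,"y":0,"z":0,"roll":0},{"x":-0.03,"y":0,"z":0,"roll":0},{"x":-0.03,"y":0,"z":-0.06,"roll":0},{"x":-0.03,"y":0,"z":-0.12,"roll":0},{"x":-0.07,"y":-0.04,"z":-0.14,"roll":0},{"x":-0.11,"y":-0.08,"z":-0.14,"roll":0},{"x":-0.14,"y":-0.12,"z":-0.14,"roll":0},{"x":-0.16,"y":-0.16,"z":-0.14,"roll":0},{"x":-0.16,"y":-0.16,"z":-0.14,"roll":0},{"x":-0.16,"y":-0.16,"z":-0.14,"roll":0},{"x":-0.16,"y":-0.16,"z":-0.14,"roll":0}]'
python3 - <<'E'
from h import *
from station import manip
state();f=manip.grab_frame("top");P=cloud(f);cv2.imwrite("pics/top5.png",f["frame"][:,:,::-1])
b=box(P,(160,165,270,240),50,62);print(b,rail(b[0]),b[2]-A)
b=box(P,(310,175,340,205),20,70);print("garlic",b[0])
b=box(P,(115,240,150,268),20,100);print("shaker",b[0])
E
```

```text
time: 16.45
tcp_pos: [491.4, -47.3, 142.7]
tcp_rot: [[-0.093, 0.996, 0.001], [0.996, 0.093, 0.001], [0.001, 0.001, -1.0]]
contact_force: [0.2, -0.2, 1.3]
width: 0.317
grasp_force: 0.0
t 16.45 tcp [-186.6 -111.7] 142.7 yaw of y vs rail -89.96 F [ 0.2 -0.2  1.3] w 0.32
(array([598.9, 182.4], dtype=float32), array([102.1, 165.1], dtype=float32), 95.42, 2623, np.float64(57.6)) [-58.4 107.1] 0.13679504
garlic [ 625.9 -122.9]
shaker [449.1 350.1]
```

View pics/top5.png

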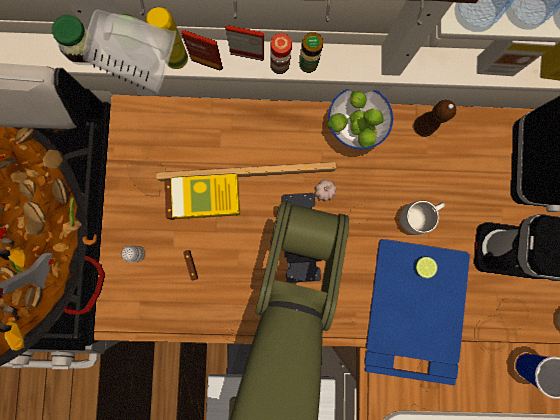

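The carton is in the corner at (202,195), at rail coordinates (-58.4, 107.1) against the ideal (-60, 107.5), within 0.14° of parallel. The garlic, shaker and mug are unmoved, so I'm handing it in.

```bash
python3 -c "
from station import manip
print(manip.job_done())"
```

```text
the job is handed in; nothing more can be done
None
```

The yellow carton lies flush against the rail with its end against the dark block (within about 2 mm and 0.2° by camera), the garlic, shaker and mug stayed put, and the job is handed in at about 16.5 s; no verdict was returned.

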